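# Feed two glass tubes through the gate rail into the carriage

## Robot

A 6-joint arm with a two-finger parallel gripper is mounted at the origin on the work surface. World frame = base frame: x ahead of the robot, y to its left, z up, the work surface at z = 0. Lengths are in m, angles in rad, forces in N, time in s.
With the tool pointing down it reaches from about 0.3 to 0.875 m from the base axis. Payload 6.4 kg.
Tool frame: the origin (TCP) lies at the very end of the fingers, on their centre line; the grasp point (between the pads) lies 19 mm behind it; z points along the fingers, y is the line along which they close (so a half turn about z gives the same grasp; the last joint's range is limited). The gripper opens to 85 mm and grips with 20 to 120 N. Pads are 22 mm wide; open, the fingers measure 114 mm over their backs; the gripper's body (76 mm by 85 mm) begins 54 mm behind the grasp point. The pads swing forward as they close: fully open they stand 13 mm farther back than shut.
Start: joints at [1.066, 0.181, 1.607, -0, 1.354, -0.206], TCP at [0.169, 0.55, 0.231] pointing down, gripper open.
Joint ranges: [-2.99, 2.99], [-0.89, 2.07], [0.3, 2.58], [-1.14, 4.28], [0, 2.63], [-3.12, 3.12]. Speed limits (rad/s): [2.57, 2.57, 3.01, 3.14, 3.14, 3.14].

## Interface

Orientations are given as a unit quaternion [w, x, y, z].
In Python, from bench import ctrl gives the robot as it stands.
- The arm moves only by the tool jog_arm, never from a script. Its argument "series" is a list that holds one entry, the list of rows, each a list of 7 numbers: the shift along the tool's x, y, z in mm, then the turn, a rotation vector about the tool's x, y, z in rad, then the finger opening in mm, from 0 to 85.4. In form: [[[tx, ty, tz, rx, ry, rz, gripper], ...]]. A call has exactly 10 rows; each row shifts and turns the commanded pose from where the row before left it, along the tool's axes as they then stand; what a row does not reach is not made up. A row lasts 1/10 s, in which the tool goes at most 50 mm and 8.59 degrees, less where a joint would pass 70% of its speed; a pose out of reach is approached as far as the arm can. A call with a gripper value outside its range is refused whole. The fingers move at their own pace and stop on an object; the grip force is fixed at half the most. Time passes only in rows, so rows that do not move let the fingers close, or fill a call up. It gives the time, the measured TCP pose, the force, the opening and the grip force at its end, in the units of the state.
- ctrl.get_obs(): the state, without advancing time (a new reading comes with each control period).
- ctrl.camera(name): name is "scene" or "top" or "wrist"; returns a dict with "frame" (400x640x3 uint8, blue, green, red), "z_map" (400x640 float32, m along the optical axis (not along the pixel's ray), 0 where there is no reading), "fx", "fy", "cx", "cy" (pixels), "k1" (the pictures are not rectified: a ray, as slopes to the right and down, at radius r is drawn at 1 + k1 r^2 times it, then the intrinsics apply), "xyz" and "rotation" of the camera in the world. Camera axes: x right, y down, z forward; pixel columns grow to the right and rows downward; lengths in m; the calibration is good to about 2 mm. A picture is of the moment at which its call begins.
- ctrl.hand_in(): hands the job in; it is judged then, once.
The state is a dict: "time_s": time; "q": joint angles; "dq": joint speeds; "joint_efforts": joint torques, N m; "eef_pos": TCP position; "eef_rot": TCP orientation; "wrist_force": force on the tool from outside, world axes, zero at the start; "torque": the same for the moment, N m; "opening": opening from 0.0 (shut) to 1.0 (fully open); "grasp_force": force on a finger pad.
Only numpy, scipy, OpenCV 4.12 (cv2) and the standard library are available. Lean on these libraries where they do the work, as an engineer would, in place of code of your own. Each camera call takes 0.05 s, during which the arm holds its last target. There are 200 camera calls.

## Task

The gate rail holds three glass miniature tubes. Slide them along the rail, gently and without lifting any, so that the first drops into one pocket of the white carriage and then the second into the other; leave the third standing upright in the rail. Finish by drawing the carriage fully out to its stop on the handle side with both tubes in it, everything let go, and disturb nothing else on the counter.

Things in the scene. Friction and masses are not known exactly. Their poses are not given: they have to be found in the camera images.
- loader: Loader frame, grey and steel, fixed. Origin on the counter under the drop place; x points along the gate rail towards the gate plate, y along the carriage slide (handle on the -y side), z up. The slide bed lies at x = -31 to 31 mm with end blocks 20 mm high at y = 146 and -241 mm; the carriage passes crosswise between the rail's end and the gate plate, its top 1 mm below the rail floor.
- rail_end (a point): Middle of the gate end of the rail floor: x = -19.5 mm, y = 0, 45 mm above the counter in the loader's frame. The straight, level rail runs back from here to x = -152 mm, open behind. On each side is a lip 4 mm thick, its top 48 mm above the counter, 23.5 mm apart inside; the tubes stand between the lips.
- gate (a point): Middle of the lower edge of the gate plate's face that stops tubes: x = 13.5 mm, y = 0, 45 mm up in the loader's frame. Clear plastic, 32 mm wide plus two swept-back wings, top 80 mm above the counter. A tube slid lightly up to it with a pocket beneath falls in, leaning on the plate first; with no pocket beneath it stays standing on the carriage.
- shield (a point): Middle of the lower back edge of the fixed clear plastic shield over the drop place: x = -35 mm, y = 0, 110 mm up in the loader's frame. The shield is a box from x = -35 to 33 mm, y = -25 to 25 mm, 110 to 178 mm above the counter, on a 10 mm post behind the gate plate. The tubes pass under it; an upright gripper behind the row would hit it, one tilted back some 30 degrees, tips leading, does not.
- carriage (a joint): Carriage travel along the loader's -y: 0 = fully in, 0.115 m = drawn fully out (stop). pocket_in is under the drop place at 0.017, pocket_out at 0.053. Slides stiffly (about 2 N), stays where left. A white bar 37 mm wide, 255 mm long, top 44 mm above the counter, with two pockets 27 x 25 mm, 34 mm deep, 36 mm between centres. Solid elsewhere, it always closes the gap under the drop place.
- pocket_in (a point): Middle of the floor of the carriage pocket nearer the handle, 10 mm above the counter; moves with the carriage.
- pocket_out (a point): Middle of the floor of the carriage pocket farther from the handle, 10 mm above the counter; moves with the carriage.
- handle (a point): The carriage's handle, an upright steel pin 16 mm in diameter from 44 to 80 mm above the counter, 110 mm from pocket_in, 22 mm from the bar's end; the point is on its axis, 68 mm above the counter; moves with the carriage.
- tube1: First tube, nearest the gate: upright glass cylinder 22 mm in diameter, 52 mm high over its small sealed tip, 14 to 28 g, slippery (friction about 0.3); origin at the centre of its underside, z towards its tip. It cracks if the robot presses it with over 15 N, so it must be pushed low and lightly, not gripped.
- tube2: Second tube in the row, the same.
- tube3: Third and last tube in the row, farthest from the gate, the same; gaps of a few mm between the tubes.
- socket_saver: Bystander: black round socket saver, 28 mm in diameter, 28 mm high, standing; origin at its underside.
- puller: Bystander: chrome tube puller lying down, 96 mm long along its x, cross bar 50 mm, 22 mm high.
- carton1: Bystander: small lying carton 62 x 27 x 27 mm.
- carton2: Bystander: small lying carton 27 x 62 x 27 mm.
- screwdriver: Bystander: screwdriver lying down.
- cleaner: Bystander: small standing bottle, 44 mm in diameter, 100 mm high.
Not all that is in view belongs to the job. Leave any blue or orange look-alike of the tube2 alone.

How it is judged:
By the outcome, as a careful person would: the job done as asked, in the order asked, and still so for the second after the job is handed in, with the robot touching nothing.
It also fails if it takes over 69 s, if anything falls off the work surface, if the arm or the gripper's body presses on something with over 40 N, if the wrist force passes 120 N, or if a joint passes its speed limit or range.

## Working session

There is one attempt and no reset: what is moved stays moved. The work goes in short steps, Python scripts to look and compute and a tool call to move; the robot and the scene stay as the last step left them, time stands still between calls to the robot, and variables do not carry over. Pictures are saved under pics/ and viewed, at most 10 in all, crops included, and the job is handed in when it is done.

Besides the shell and the picture viewer there is one more tool, called after "Call:" as name(argument=value, ...), one argument or row to a line, values as JSON. jog_arm: Moves the arm, as the interface text tells. Its arguments: {"type":"object","properties":{"series":{"type":"array"}},"required":["series"]}

```bash
ls; mkdir -p pics
cat > h.py <<'E'
import numpy as np, cv2
from bench import ctrl
np.set_printoptions(precision=4,suppress=True)
def R(c):
    r=np.array(c["rotation"]); 
    if r.shape==(3,3): return r
    from scipy.spatial.transform import Rotation as Ro
    return Ro.from_quat(np.r_[r[1:],r[0]]).as_matrix()
def K(c): return np.array([[c["fx"],0,c["cx"]],[0,c["fy"],c["cy"]],[0,0,1.]])
def ray(c,uv):
    p=cv2.undistortPoints(np.array(uv,float).reshape(-1,1,2),K(c),np.array([c["k1"],0,0,0.])).reshape(-1,2)
    return np.c_[p,np.ones(len(p))]@R(c).T
def plane(c,uv,z):
    d=ray(c,uv); o=np.array(c["xyz"]); return o+d*((z-o[2])/d[:,2])[:,None]
def proj(c,P):
    q=(np.atleast_2d(P)-np.array(c["xyz"]))@R(c)
    return cv2.projectPoints(q,np.zeros(3),np.zeros(3),K(c),np.array([c["k1"],0,0,0.]))[0].reshape(-1,2)
def pts(c):
    v,u=np.mgrid[:400,:640]; d=ray(c,np.c_[u.ravel(),v.ravel()])
    return (np.array(c["xyz"])+d*c["z_map"].reshape(-1,1)).reshape(400,640,3)
E
python3 - <<'E'
from h import *
o=ctrl.get_obs(); print(o)
for n in ["scene","top"]:
    c=ctrl.camera(n); print(n,{k:v for k,v in c.items() if k not in("frame","z_map")},(c["z_map"]>0).mean())
    cv2.imwrite(f"pics/{n}0.png",c["frame"]); np.save(f"pics/{n}0.npy",c,allow_pickle=True)
E
```

```text
pics
{'time_s': 0.0, 'q': array([ 1.0657,  0.1815,  1.608 , -0.    ,  1.3538, -0.2063]), 'dq': array([ 0.0012,  0.0007,  0.0005, -0.0012,  0.0005, -0.0013]), 'joint_efforts': array([ -0.0014, -44.487 , -35.1335,  -0.0003,   0.0091,  -0.    ]), 'eef_pos': array([0.169 , 0.5491, 0.2304]), 'eef_rot': array([-0.0003,  0.1488,  0.9889, -0.0008]), 'wrist_force': array([ 0.1824, -0.0774,  0.2588]), 'torque': array([ 0.0147, -0.0401, -0.0506]), 'grasp_force': 0.0, 'opening': 1.0039894546002024}
scene {'fx': 389.87262032170685, 'fy': 389.87262032170685, 'cx': 315.28569259443196, 'cy': 200.82165524423385, 'k1': 0.007669183989311862, 'xyz': array([ 0.9882, -0.3452,  0.817 ]), 'rotation': array([-0.2956,  0.8691,  0.3757, -0.1271])} 0.99605859375
top {'fx': 467.2193323968592, 'fy': 467.2193323968592, 'cx': 316.1661014606096, 'cy': 202.58378354902698, 'k1': -0.021975480824392477, 'xyz': array([0.4716, 0.032 , 1.1572]), 'rotation': array([ 0.0492, -0.7042,  0.7076, -0.0304])} 0.995890625
```

View pics/scene0.png

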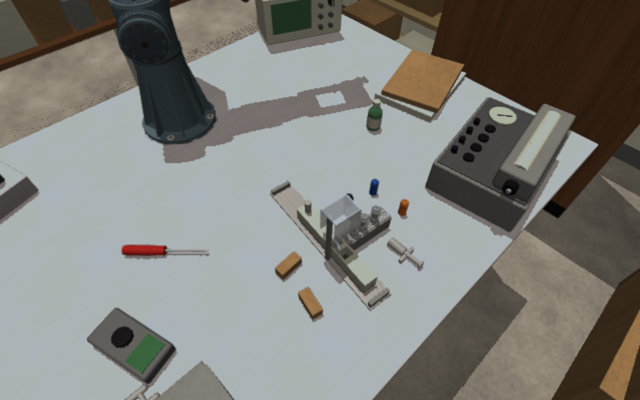

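View pics/top0.png

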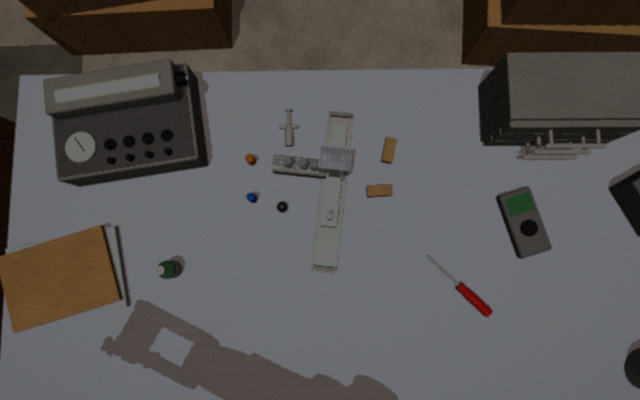

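The scene picture shows the rail with its tubes near (372,220), the shield at (342,215) and the handle at (308,207). In the top picture, the rail tubes are at about (288,161), (303,163) and (318,165), the shield at (336,158) and the handle at (330,215). The look-alikes are orange (251,159) and blue (252,197), plus the black socket saver (282,206). I choose the three clear tubes between the rail lips. Next is a close crop and the measurement.

Run:
```python
from h import *
c=np.load("pics/top0.npy",allow_pickle=True).item(); s=np.load("pics/scene0.npy",allow_pickle=True).item()
a=cv2.resize(c["frame"][100:280,240:400],None,fx=2.8,fy=2.8,interpolation=cv2.INTER_CUBIC)
b=cv2.resize(s["frame"][170:310,260:430],None,fx=2,fy=2,interpolation=cv2.INTER_CUBIC)
im=np.zeros((504,790,3),np.uint8); im[:a.shape[0],:a.shape[1]]=a; im[:280,450:790]=b; cv2.imwrite("pics/crop0.png",im)
# bar: white carriage + bed by height
for n,cc in (("top",c),("scene",s)):
    P=pts(cc); z=P[...,2]
    box=(P[...,0]>.2)&(P[...,0]<.9)&(abs(P[...,1])<.3)
    m=((z>.008)&box).astype(np.uint8)
    k,l,st,ce=cv2.connectedComponentsWithStats(m)
    for i in range(1,k):
        if st[i,4]>25:
            Q=P[l==i]; print(n,i,st[i],Q.min(0),Q.max(0))
    for lo,hi in ((.040,.0465),(.016,.024),(.075,.085)):
        m2=box&(z>lo)&(z<hi); 
        k,l,st,ce=cv2.connectedComponentsWithStats(m2.astype(np.uint8))
        for i in range(1,k):
            if st[i,4]>15:
                r=cv2.minAreaRect((P[l==i][:,:2]*1000).astype(np.float32)); print(n,lo,st[i,4],ce[i],np.round(r[0],1),np.round(r[1],1),round(r[2],2))
```

```text
top 285 [279 108  20  38 312] [0.4716 0.032  0.0082] [0.8405 0.1557 1.1572]
top 289 [329 111  25   7 117] [ 0.4716 -0.0315  0.0086] [0.8322 0.032  1.1572]
top 321 [ 272  121   81  109 3024] [ 0.4716 -0.019   0.0081] [0.8084 0.1686 1.1572]
top 371 [381 136  16  28 297] [ 0.4716 -0.1358  0.0082] [0.7638 0.032  1.1572]
top 422 [245 154  12  11  91] [0.6981 0.213  0.0086] [0.7177 0.2357 0.052 ]
top 491 [367 184  26  13 306] [ 0.4716 -0.1236  0.009 ] [0.6448 0.032  1.1572]
top 517 [247 192  11  11  85] [0.4716 0.032  0.0092] [0.6245 0.2284 1.1572]
top 541 [277 201  11  12 104] [0.5778 0.1337 0.0135] [0.6051 0.1587 0.0314]
top 747 [426 256  44  45 256] [ 0.3642 -0.3     0.0083] [0.4716 0.032  1.1572]
top 782 [312 264  24   8 108] [0.434  0.0172 0.008 ] [0.4508 0.073  0.0245]
top 0.04 322 [338.6677 134.0497] [765.6   6.2] [36.7 59.8] 83.47
top 0.04 992 [317.3891 188.2319] [646.5  67.8] [228.7 109.3] 41.4
top 0.04 21 [252.1429 197.    ] [612.9 217.6] [15.  20.6] 69.41
top 0.016 23 [288.1739 110.9565] [830.  131.4] [20.  15.1] 6.39
top 0.016 90 [340.7778 113.7333] [824.3  -0.6] [55.6 10.5] 83
[... 1612 characters left out ...]
 244.5691] [770.2 128.4] [45.2 18.9] 0.7
scene 0.016 69 [160.6232 248.7971] [ 397.  -287.9] [20.4 20.2] 47.63
scene 0.016 20 [345.75 252.6 ] [701.6  21.7] [23.4 11.1] 41.55
scene 0.016 94 [349.0319 271.8085] [737.4  -9.5] [130.7  35.1] 11.27
scene 0.016 45 [288.4    268.5556] [643.7 -98.8] [64.  22.9] 70.72
scene 0.016 118 [378.4661 295.8136] [826.3  -1.6] [56.2 10.6] 83.6
scene 0.016 23 [312.9565 312.913 ] [ 754.5 -133.8] [27.3 12.6] 25.98
scene 0.075 33 [307.5758 202.4242] [566.1  27.9] [11.9 14.2] 47.35
scene 0.075 25 [374.8  213.16] [697.4 121.6] [21.3 10.2] 35.13
scene 0.075 20 [362.9 221.5] [695.6  82.1] [16.4  6.3] 35.44
scene 0.075 16 [337.75  245.125] [699.8  -3.8] [ 3.8 17.6] 64.64
```

View pics/crop0.png

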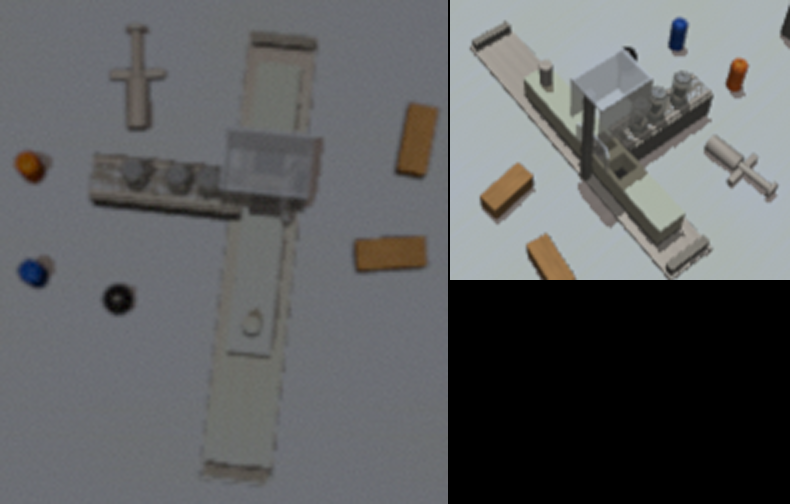

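The crop confirms three clear tubes between the rail lips. The handle pin is at crop (252,322) and the pocket opening shows beside the shield. The end blocks fix the loader frame: spacing 386.8 mm against 387 given. Next I measure the tubes, rail and handle in that frame.

```bash
cat >> h.py <<'E'
from scipy.spatial.transform import Rotation as Ro
yd=np.array([.9935,-.1143,0]); yd/=np.linalg.norm(yd); xd=np.array([yd[1],-yd[0],0]); O=np.array([.6803,.0156,0]); L=np.c_[xd,yd,[0,0,1]]
def toL(P): return (np.asarray(P)-O)@L*1000   # mm, loader frame
def fromL(p): return O+L@(np.asarray(p)/1000)
def pose():
    o=ctrl.get_obs(); q=o["eef_rot"]; return o["eef_pos"],Ro.from_quat([q[1],q[2],q[3],q[0]]),o
def plan(pL,Rt):
    """shift mm in tool axes to loader point pL, then rotvec to Rt (loader-frame matrix)"""
    p,r,o=pose(); d=r.inv().apply(fromL(pL)-p)*1000
    rv=(r.inv()*Ro.from_matrix(L@Rt)).as_rotvec()
    print("at",toL(p),"shift",np.round(d,1),"rotvec",rv,"F",np.round(L.T@o["wrist_force"],1),"q",o["q"])
E
python3 - <<'E'
from h import *
for n in("top","scene"):
    c=np.load(f"pics/{n}0.npy",allow_pickle=True).item(); P=toL(pts(c)); X,Y,Z=P[...,0],P[...,1],P[...,2]
    def st(name,m): 
        if m.sum(): print(n,name,m.sum(),"x",np.percentile(X[m],[2,50,98]),"y",np.percentile(Y[m],[2,50,98]),"z",np.percentile(Z[m],[5,50,95]))
    st("handle",(abs(X)<20)&(Y>-150)&(Y<-80)&(Z>76)&(Z<90))
    st("bar near",(abs(X)<25)&(Y>-170)&(Y<-30)&(Z>41)&(Z<47))
    st("bar far",(abs(X)<25)&(Y<170)&(Y>30)&(Z>41)&(Z<47))
    st("rail",(X<-40)&(X>-170)&(abs(Y)<25)&(Z>42)&(Z<51))
    st("orange/blue",(X<-180)&(X>-240)&(abs(Y)<30)&(Z>20))
    m=(X<-20)&(X>-170)&(abs(Y)<25)&(Z>84)&(Z<105)
    k,l,s,ce=cv2.connectedComponentsWithStats(m.astype(np.uint8))
    for i in range(1,k): st(f"tube{np.round(ce[i])}",l==i)
    # tube axis: high points histogram along x
    m=(X<-20)&(X>-170)&(abs(Y)<25)&(Z>54)&(Z<105); h,e=np.histogram(X[m],bins=np.arange(-140,-20,4)); print(list(zip(e.astype(int).tolist(),h.tolist())))
down=np.array([[0,1,0],[1,0,0],[0,0,-1.]]).T  # tool x = loader y, tool y = loader x
for nm,R0 in (("A",np.array([[0,1,0],[1,0,0],[0,0,-1.]])),("B",np.array([[0,-1,0],[-1,0,0],[0,0,-1.]]))):
    print(nm); plan([0,-116,150],R0)
E
```

```text
top handle 31 x [-6.6149 -0.3897  5.3164] y [-124.1441 -117.2007 -110.9732] z [77.3006 79.6947 81.9203]
top bar near 541 x [-18.3953  -0.5476  17.2876] y [-137.9702  -80.2362  -32.0544] z [41.4223 43.5679 46.2818]
top bar far 301 x [-17.9316  -0.4204  17.4175] y [ 56.7119  86.4237 114.3212] z [41.273  43.4271 46.1008]
top rail 428 x [-151.641  -103.3007  -43.695 ] y [-20.7713  -8.6572  18.1253] z [42.5406 45.2323 49.1009]
top orange/blue 80 x [-219.9234 -208.0474 -200.0565] y [-5.4562  2.5106 12.9859] z [25.2149 45.9586 51.1405]
top tube[287. 160.] 68 x [-122.3719 -111.5906 -102.9703] y [-10.7536  -1.282    8.8628] z [86.9134 92.2479 95.7753]
top tube[303. 162.] 68 x [-84.7352 -74.7254 -65.8522] y [-10.5198  -1.9078   7.9504] z [86.976  91.5088 96.733 ]
top tube[314. 163.] 67 x [-58.8198 -48.8455 -39.8709] y [-10.3631  -1.691    8.6469] z [87.6699 92.1442 95.8465]
[(-140, 0), (-136, 0), (-132, 0), (-128, 0), (-124, 4), (-120, 16), (-116, 19), (-112, 19), (-108, 22), (-104, 13), (-100, 0), (-96, 0), (-92, 0), (-88, 5), (-84, 13), (-80, 18), (-76, 19), (-72, 21), (-68, 15), (-64, 0), (
[... 927 characters left out ...]
217 10.5217 10.5217] z [84.2105 84.2105 84.2105]
[(-140, 0), (-136, 0), (-132, 0), (-128, 0), (-124, 1), (-120, 9), (-116, 20), (-112, 23), (-108, 38), (-104, 45), (-100, 0), (-96, 0), (-92, 0), (-88, 1), (-84, 6), (-80, 15), (-76, 23), (-72, 31), (-68, 35), (-64, 10), (-60, 0), (-56, 6), (-52, 6), (-48, 6), (-44, 11), (-40, 7), (-36, 0), (-32, 0), (-28, 0)]
A
at [-471.5652 -568.908   230.4734] shift [-531.7 -380.5   80.9] rotvec [-0.0007  0.0023  2.9574] F [ 0.5 -1.   0.7] q [ 1.0657  0.1815  1.6079 -0.      1.3538 -0.2063]
B
at [-471.5652 -568.908   230.4734] shift [-531.7 -380.5   80.9] rotvec [-0.0015 -0.0004 -0.1842] F [ 0.5 -1.   0.7] q [ 1.0657  0.1815  1.6079 -0.      1.3538 -0.2063]
```

Call:
jog_arm(
  series=[
    [[-26.6,-19,3,0,0,0,40],[-26.6,-19,3,0,0,0,40],[-26.6,-19,3,0,0,0,40],[-26.6,-19,3,0,0,0,40],[-26.6,-19,3,0,0,0,40],[-26.6,-19,3,0,0,0,40],[-26.6,-19,3,0,0,0,40],[-26.6,-19,3,0,0,0,40],[-26.6,-19,3,0,0,0,40],[-26.6,-19,3,0,0,0,40]],
  ],
)

```text
time_s: 1.1
eef_pos: [0.3679, 0.2884, 0.2009]
eef_rot: [-0.0, 0.149, 0.989, -0.0]
wrist_force: [1.0, 1.2, -0.6]
opening: 0.468
grasp_force: 0.0
```

Call:
jog_arm(
  series=[
    [[-26.6,-19,3,0,0,0,40],[-26.6,-19,3,0,0,0,40],[-26.6,-19,3,0,0,0,40],[-26.6,-19,3,0,0,0,40],[-26.6,-19,3,0,0,0,40],[-26.6,-19,3,0,0,0,40],[-26.6,-19,3,0,0,0,40],[-26.6,-19,3,0,0,0,40],[-26.6,-19,3,0,0,0,40],[-26.6,-19,3,0,0,0,40]],
  ],
)

```text
time_s: 2.1
eef_pos: [0.5662, 0.0286, 0.1707]
eef_rot: [-0.0, 0.149, 0.989, 0.0]
wrist_force: [-0.5, 0.7, 0.6]
opening: 0.471
grasp_force: 0.0
```

Call:
jog_arm(
  series=[
    [[0,0,0,0,0,0.1387,40],[0,0,0,0,0,0.1387,40],[0,0,0,0,0,0.1387,40],[0,0,0,0,0,0.1387,40],[0,0,0,0,0,0.1387,40],[0,0,0,0,0,0.1387,40],[0,0,0,0,0,0.1387,40],[0,0,0,0,0,0.1387,40],[0,0,0,0,0,0.1387,40],[0,0,0,0,0,0.1387,40]],
  ],
)

```text
time_s: 3.1
eef_pos: [0.5654, 0.0298, 0.1708]
eef_rot: [-0.0, 0.748, 0.663, -0.0]
wrist_force: [-0.2, -0.5, -0.6]
opening: 0.465
grasp_force: 0.0
```

```bash
cat >> h.py <<'E'
C=np.array([[-1,0,0],[0,1,0],[0,0,-1.]])
def tilt(t): return C@Ro.from_rotvec([0,-t,0]).as_matrix()
E
python3 - <<'E'
from h import *
plan([0,-116,50],C); print(tilt(.61)[:,2], pose()[2]["opening"])
E
```

```text
at [  -1.0178 -115.7468  170.7757] shift [ -1.   -0.1 120.8] rotvec [-0.001  -0.     -0.0062] F [ 0.5 -0.2 -0.6] q [-0.1569  0.2232  1.6851 -0.      1.2343 -0.0361]
[ 0.5729  0.     -0.8196] 0.46479967643371034
```

Call:
jog_arm(
  series=[
    [[-1,0,15,0,0,-0.006,40],[0,0,15,0,0,0,40],[0,0,15,0,0,0,40],[0,0,15,0,0,0,40],[0,0,15,0,0,0,40],[0,0,15,0,0,0,40],[0,0,10,0,0,0,40],[0,0,10,0,0,0,40],[0,0,8,0,0,0,40],[0,0,0,0,0,0,40]],
  ],
)

```text
time_s: 4.1
eef_pos: [0.565, 0.0289, 0.0521]
eef_rot: [-0.001, 0.745, 0.668, -0.001]
wrist_force: [-0.3, 0.4, -0.3]
opening: 0.468
grasp_force: 0.0
```

Call:
jog_arm(
  series=[
    [[0,0,0,0,0,0,30],[0,0,0,0,0,0,24],[0,0,0,0,0,0,20],[0,0,0,0,0,0,10],[0,0,0,0,0,0,0],[0,0,0,0,0,0,0],[0,0,0,0,0,0,0],[0,0,0,0,0,0,0],[0,0,0,0,0,0,0],[0,0,0,0,0,0,0]],
  ],
)

```text
time_s: 5.1
eef_pos: [0.5661, 0.0287, 0.054]
eef_rot: [0.0, 0.745, 0.668, 0.0]
wrist_force: [-1.9, 0.6, 5.2]
opening: 0.166
grasp_force: 58.6
```

Run:
```python
from h import *
plan([0,-116,52],C)
c=ctrl.camera("scene"); P=toL(pts(c)); np.save("pics/s1.npy",c,allow_pickle=True)
X,Y,Z=P[...,0],P[...,1],P[...,2]; m=(abs(X)<25)&(Y<170)&(Y>30)&(Z>41)&(Z<47); print(np.percentile(Y[m],[2,50,98]))
```

```text
at [   0.002  -114.9315   54.0064] shift [ 0.  -1.1  2. ] rotvec [0.0009 0.0001 0.0056] F [-0.4 -2.   5.2] q [-0.1586  0.3848  1.7483 -0.      1.0076 -0.0497]
[ 36.0166  81.8757 118.8232]
```

Call:
jog_arm(
  series=[
    [[0,0,-2,0,0,0,0],[0,2,0,0,0,0,0],[0,3,0,0,0,0,0],[0,3,0,0,0,0,0],[0,3,0,0,0,0,0],[0,3,0,0,0,0,0],[0,2,0,0,0,0,0],[0,2,0,0,0,0,0],[0,1,0,0,0,0,0],[0,0,0,0,0,0,0]],
  ],
)

```text
time_s: 6.15
eef_pos: [0.5839, 0.0267, 0.0543]
eef_rot: [-0.001, 0.745, 0.668, -0.001]
wrist_force: [-0.9, -1.5, -20.4]
opening: 0.159
grasp_force: 58.6
```

Run:
```python
from h import *
plan([0,-93,52],C)
```

```text
at [ -0.0454 -97.0198  54.2954] shift [-0.1  4.   2.3] rotvec [-0.0016  0.      0.0055] F [  1.6  -0.7 -20.4] q [-0.1571  0.4185  1.6992 -0.0001  1.0255 -0.048 ]
```

Call:
jog_arm(
  series=[
    [[0,0,1.5,0,0,0,0],[0,0.5,0,0,0,0,0],[0,0.5,0,0,0,0,0],[0,0.5,0,0,0,0,0],[0,0.5,0,0,0,0,0],[0,0.5,0,0,0,0,0],[0,0.5,0,0,0,0,0],[0,0,0,0,0,0,0],[0,0,0,0,0,0,0],[0,0,0,0,0,0,0]],
  ],
)

```text
time_s: 7.15
eef_pos: [0.5871, 0.0263, 0.0542]
eef_rot: [-0.0, 0.745, 0.668, -0.0]
wrist_force: [-5.8, -2.5, -6.7]
opening: 0.165
grasp_force: 60.1
```

Run:
```python
from h import *
plan([0,-93,52],C)
```

```text
at [ -0.0234 -93.8098  54.1713] shift [-0.   0.8  2.2] rotvec [-0.0011  0.0002  0.0057] F [ 3.1 -5.5 -6.7] q [-0.1568  0.4242  1.6912 -0.0003  1.0273 -0.0478]
```

Call:
jog_arm(
  series=[
    [[0,0.5,0,0,0,0,0],[0,0.5,0,0,0,0,0],[0,0,0,0,0,0,0],[0,0,0,0,0,0,0],[0,0,0,0,0,0,0],[0,0,0,0,0,0,0],[0,0,0,0,0,0,0],[0,0,0,0,0,0,0],[0,0,0,0,0,0,0],[0,0,0,0,0,0,0]],
  ],
)

```text
time_s: 8.15
eef_pos: [0.5871, 0.0264, 0.0541]
eef_rot: [-0.001, 0.744, 0.668, -0.001]
wrist_force: [-10.2, -2.6, -2.7]
opening: 0.164
grasp_force: 60.6
```

Run:
```python
from h import *
plan([0,-93,52],C)
```

```text
at [ -0.0317 -93.8089  54.1175] shift [-0.   0.8  2.1] rotvec [-0.0034  0.0004  0.0059] F [ 3.7 -9.8 -2.7] q [-0.1567  0.4257  1.6892 -0.0006  1.0301 -0.0477]
```

Call:
jog_arm(
  series=[
    [[0,-2,0,0,0,0,0],[0,-2,0,0,0,0,0],[0,-2,0,0,0,0,0],[0,-2,0,0,0,0,0],[0,-2,0,0,0,0,0],[0,-2,0,0,0,0,0],[0,-2,0,0,0,0,0],[0,-2,0,0,0,0,0],[0,-2,0,0,0,0,0],[0,0,0,0,0,0,0]],
  ],
)

```text
time_s: 9.15
eef_pos: [0.5706, 0.0283, 0.0542]
eef_rot: [0.0, 0.745, 0.668, 0.0]
wrist_force: [-0.1, -3.1, -8.0]
opening: 0.163
grasp_force: 60.1
```

Run:
```python
from h import *
plan([0,-110.8,54],C)
```

```text
at [  -0.0467 -110.4405   54.1637] shift [-0.  -0.4  0.2] rotvec [0.0002 0.0001 0.0056] F [ 3.1  0.2 -8. ] q [-0.1582  0.3932  1.736  -0.0001  1.0123 -0.0492]
```

Call:
jog_arm(
  series=[
    [[0,-0.4,0,0,0,0,0],[0,0,0,0,0,0,0],[0,0,0,0,0,0,40],[0,0,0,0,0,0,40],[0,0,0,0,0,0,40],[0,0,0,0,0,0,40],[0,0,-10,0,0,0,40],[0,0,-30,0,0,0,40],[0,0,-40,0,0,0,40],[0,0,-40,0,0,0,40]],
  ],
)

```text
time_s: 10.15
eef_pos: [0.5699, 0.0284, 0.1755]
eef_rot: [-0.0, 0.745, 0.668, -0.0]
wrist_force: [-0.0, 0.5, 0.6]
opening: 0.469
grasp_force: 0.0
```

Run:
```python
from h import *
plan([-150,0,200],C)
c=ctrl.camera("scene"); P=toL(pts(c)); X,Y,Z=P[...,0],P[...,1],P[...,2]; m=(abs(X)<25)&(Y<170)&(Y>30)&(Z>41)&(Z<47); print(np.percentile(Y[m],[2,50,98]))
m=(abs(X)<20)&(Y>-150)&(Y<-80)&(Z>76)&(Z<84);print(m.sum(),np.percentile(Y[m],[2,50,98]))
```

```text
at [  -0.0683 -111.1577  175.5277] shift [149.3 112.  -24.5] rotvec [-0.0006 -0.0001  0.0055] F [-0.5 -0.1  0.6] q [-0.1582  0.2269  1.6703  0.0001  1.245  -0.0492]
[ 35.3374  85.2188 123.2091]
32 [-115.5638 -107.664  -100.335 ]
```

Call:
jog_arm(
  series=[
    [[0,0,-27,0,0,0,0],[0,0,-27,0,0,0.005,0],[37.3,28,0,0,0,0,0],[37.3,28,0,0,0,0,0],[37.3,28,0,0,0,0,0],[37.3,28,0,0,0,0,0],[0,0,0,0,-0.14,0,0],[0,0,0,0,-0.14,0,0],[0,0,0,0,-0.14,0,0],[0,0,0,0,-0.14,0,0]],
  ],
)

```text
time_s: 11.2
eef_pos: [0.6991, 0.1645, 0.2299]
eef_rot: [0.187, 0.717, 0.639, -0.207]
wrist_force: [0.3, -0.9, -0.5]
opening: -0.002
grasp_force: 0.0
```

Run:
```python
from h import *
plan([-148,0,57],tilt(.61)); print("rail fwd 10 in tool:",tilt(.61).T@[10,0,0],"down 10:",tilt(.61).T@[0,0,-10])
```

```text
at [-150.0382    1.6218  229.869 ] shift [ 90.8  -2.2 147.1] rotvec [ 0.0031 -0.0455 -0.0013] F [ 0.9  0.4 -0.5] q [ 0.2863  0.7016  0.9939 -0.5193  1.6702  0.408 ]
rail fwd 10 in tool: [-8.1965  0.      5.7287] down 10: [5.7287 0.     8.1965]
```

Call:
jog_arm(
  series=[
    [[0,-1.6,0,0,-0.0455,0,0],[11.5,0,16.4,0,0,0,0],[11.5,0,16.4,0,0,0,0],[11.5,0,16.4,0,0,0,0],[11.5,0,16.4,0,0,0,0],[11.5,0,16.4,0,0,0,0],[11.5,0,16.4,0,0,0,0],[11.5,0,16.4,0,0,0,0],[0,0,0,0,0,0,0],[0,0,0,0,0,0,0]],
  ],
)

```text
time_s: 12.2
eef_pos: [0.6968, 0.1647, 0.0869]
eef_rot: [0.198, 0.712, 0.635, -0.223]
wrist_force: [0.7, 0.2, 1.0]
opening: 0.001
grasp_force: 0.0
```

Run:
```python
from h import *
plan([-145,0,57],tilt(.61))
```

```text
at [-149.9901   -0.6244   86.937 ] shift [13.   0.7 27.4] rotvec [-0.0005 -0.0038  0.0011] F [-0.3  0.6  1. ] q [ 0.2998  0.8557  1.054  -0.5494  1.5143  0.5252]
```

Call:
jog_arm(
  series=[
    [[3.4,0.1,4.9,0,0,0,0],[3.4,0.1,4.9,0,0,0,0],[3.4,0.1,4.9,0,0,0,0],[3.4,0.1,4.9,0,0,0,0],[3.4,0.2,4.9,0,0,0,0],[-3.3,0,2.3,0,0,0,0],[-3.3,0,2.3,0,0,0,0],[-3.3,0,2.3,0,0,0,0],[0,0,0,0,0,0,0],[0,0,0,0,0,0,0]],
  ],
)

```text
time_s: 13.2
eef_pos: [0.6965, 0.1525, 0.0582]
eef_rot: [0.199, 0.713, 0.635, -0.222]
wrist_force: [-0.3, -0.2, -0.6]
opening: -0.0
grasp_force: 0.0
```

```bash
cat >> h.py <<'E'
def tubes(c):
    P=toL(pts(c)); X,Y,Z=P[...,0],P[...,1],P[...,2]; f=c["frame"].astype(int)
    m=(X<-20)&(X>-140)&(abs(Y)<18)&(Z>84)&(Z<99)&(f.min(2)>0)
    k,l,s,ce=cv2.connectedComponentsWithStats(m.astype(np.uint8))
    for i in range(1,k):
        if s[i,4]>8: print("top@",np.round(ce[i]),s[i,4],np.round(np.percentile(X[l==i],[3,50,97]),1),np.round(np.percentile(Y[l==i],[3,50,97]),1))
def snap(n,r,name,f):
    c=ctrl.camera(n); u0,u1,v0,v1=r
    cv2.imwrite(f"pics/{name}.png",cv2.resize(c["frame"][v0:v1,u0:u1],None,fx=f,fy=f,interpolation=cv2.INTER_CUBIC)); return c
E
python3 - <<'E'
from h import *
plan([-131,0,57],tilt(.61))
for n in("top",): print(n); tubes(ctrl.camera(n))
c=snap("scene",(280,430,160,300),"a1",4); tubes(c)
E
```

```text
at [-137.893     0.398    58.1568] shift [-5.  -0.4  4.9] rotvec [ 0.0005 -0.0047 -0.0002] F [ 0.2 -0.3 -0.6] q [ 0.285   0.878   1.0786 -0.5554  1.4657  0.5393]
top
top@ [287. 160.] 69 [-121.7 -111.6 -103.1] [-9.9 -2.   8.5]
top@ [303. 162.] 68 [-84.3 -74.8 -66. ] [-10.5  -2.1   7.6]
top@ [314. 163.] 68 [-58.5 -49.  -39.9] [-10.4  -2.2   8.3]
top@ [376. 209.] 67 [-119.3 -108.9 -101.6] [-6.7  3.5 11.6]
top@ [364. 217.] 63 [-81.6 -72.4 -64.3] [-5.7  4.  10.9]
```

View pics/a1.png

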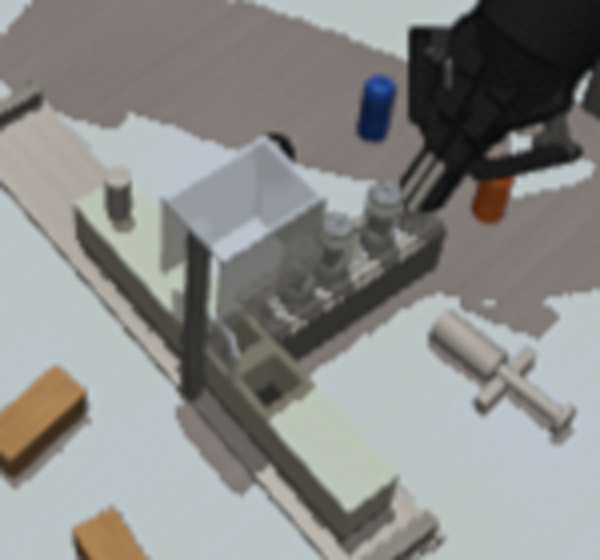

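The picture shows fingers behind tube3 (tube at (385,215), tips at (425,190)), with pocket_in open at the rail's end (245,335). Now I push slowly.

Call:
jog_arm(
  series=[
    [[-1.4,-0.4,2.2,0,0,0,0],[-2,0,1.4,0,0,0,0],[-2,0,1.4,0,0,0,0],[-2,0,1.4,0,0,0,0],[-2,0,1.4,0,0,0,0],[-2,0,1.4,0,0,0,0],[-2,0,1.4,0,0,0,0],[-2,0,1.4,0,0,0,0],[-2,0,1.4,0,0,0,0],[-2,0,1.4,0,0,0,0]],
  ],
)

```text
time_s: 14.3
eef_pos: [0.6931, 0.1284, 0.0566]
eef_rot: [0.198, 0.712, 0.635, -0.222]
wrist_force: [0.1, 0.3, -0.5]
opening: -0.002
grasp_force: 0.1
```

Run:
```python
from h import *
plan([-89,0,57],tilt(.61)); tubes(ctrl.camera("top"))
```

```text
at [-113.5105   -0.2059   56.5994] shift [-20.4   0.2  13.6] rotvec [ 0.0003 -0.0045  0.0004] F [-0.3  0.  -0.5] q [ 0.2562  0.8537  1.125  -0.5653  1.4332  0.5278]
top@ [281. 160.] 47 [-137.5 -125.9 -119.8] [-15.6  -1.2   8.1]
top@ [299. 162.] 131 [-102.9  -84.5  -64.3] [-10.4  -2.1   8.1]
top@ [314. 163.] 65 [-58.6 -49.  -40.1] [-10.8  -2.2   8.2]
```

Call:
jog_arm(
  series=[
    [[-2,0,1.4,0,0,0,0],[-2,0,1.4,0,0,0,0],[-2,0,1.4,0,0,0,0],[-2,0,1.4,0,0,0,0],[-2,0,1.4,0,0,0,0],[-2,0,1.4,0,0,0,0],[-2,0,1.4,0,0,0,0],[-2,0,1.4,0,0,0,0],[-2,0,1.4,0,0,0,0],[-2,0,1.4,0,0,0,0]],
  ],
)

```text
time_s: 15.35
eef_pos: [0.6903, 0.1041, 0.0565]
eef_rot: [0.198, 0.712, 0.635, -0.222]
wrist_force: [0.4, 0.2, -0.4]
opening: -0.001
grasp_force: 0.2
```

Run:
```python
from h import *
plan([-75,0,57],tilt(.61)); tubes(ctrl.camera("top"));tubes(ctrl.camera("scene"))
```

```text
at [-89.0889  -0.2001  56.4517] shift [-11.9   0.2   7.6] rotvec [ 0.0003 -0.0045  0.0005] F [-0.3  0.4 -0.4] q [ 0.2262  0.8301  1.1666 -0.5754  1.4033  0.5142]
top@ [292. 161.] 47 [-108.1 -101.1  -95.2] [-17.2   0.   12.2]
top@ [285. 158.] 10 [-123.9 -118.7 -112.8] [1.6 2.9 4.6]
top@ [310. 163.] 132 [-77.9 -59.8 -40.3] [-10.2  -2.1   8.2]
top@ [374. 210.] 84 [-123.2 -101.6  -93.9] [-10.4   1.3  16.5]
top@ [363. 218.] 50 [-76.3 -67.5 -59.9] [-2.9  4.9 11.4]
```

Call:
jog_arm(
  series=[
    [[-1.23,0,0.86,0,0,0,0],[-1.23,0,0.86,0,0,0,0],[-1.23,0,0.86,0,0,0,0],[-1.23,0,0.86,0,0,0,0],[-1.23,0,0.86,0,0,0,0],[-1.23,0,0.86,0,0,0,0],[-1.23,0,0.86,0,0,0,0],[-1.23,0,0.86,0,0,0,0],[-1.23,0,0.86,0,0,0,0],[-1.23,0,0.86,0,0,0,0]],
  ],
)

```text
time_s: 16.45
eef_pos: [0.6886, 0.0893, 0.0564]
eef_rot: [0.198, 0.712, 0.635, -0.222]
wrist_force: [-0.0, 1.0, -0.1]
opening: 0.004
grasp_force: 0.2
```

Run:
```python
from h import *
plan([-66,0,57],tilt(.61)); c=snap("scene",(300,410,190,280),"a2",5)
```

```text
at [-74.1654  -0.1874  56.4097] shift [-7.   0.2  4.2] rotvec [ 0.0003 -0.0045  0.0004] F [-1.  -0.2 -0.1] q [ 0.2074  0.8165  1.1904 -0.5817  1.3854  0.5055]
```

View pics/a2.png

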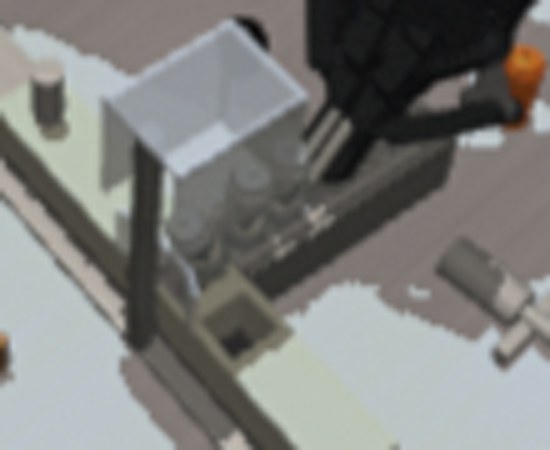

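Tube1 at crop (190,225) is ahead of tube2 (250,180) and tube3 (293,160) and lower: it is leaning on the plate. I push on slowly.

Call:
jog_arm(
  series=[
    [[-0.82,0,0.57,0,0,0,0],[-0.82,0,0.57,0,0,0,0],[-0.82,0,0.57,0,0,0,0],[-0.82,0,0.57,0,0,0,0],[-0.82,0,0.57,0,0,0,0],[-0.82,0,0.57,0,0,0,0],[-0.82,0,0.57,0,0,0,0],[0,0,0,0,0,0,0],[0,0,0,0,0,0,0],[0,0,0,0,0,0,0]],
  ],
)

```text
time_s: 17.5
eef_pos: [0.6878, 0.0825, 0.0563]
eef_rot: [0.198, 0.712, 0.635, -0.223]
wrist_force: [-0.1, 0.5, 0.5]
opening: 0.001
grasp_force: 0.0
```

Run:
```python
from h import *
plan([-66,0,57],tilt(.61)); c=snap("scene",(310,380,200,260),"a3",8)
P=toL(pts(c)); X,Y,Z=P[...,0],P[...,1],P[...,2]; m=(abs(X)<13)&(abs(Y)<13)&(Z<108); print(m.sum(), np.percentile(Z[m],[5,50,95]) if m.sum() else "")
```

```text
at [-67.2828  -0.2253  56.3315] shift [-1.4  0.2  0.2] rotvec [ 0.0002 -0.0044  0.0005] F [-0.4 -0.2  0.5] q [ 0.1987  0.8105  1.201  -0.5847  1.3773  0.5013]
44 [39.2771 60.1496 86.0502]
```

View pics/a3.png

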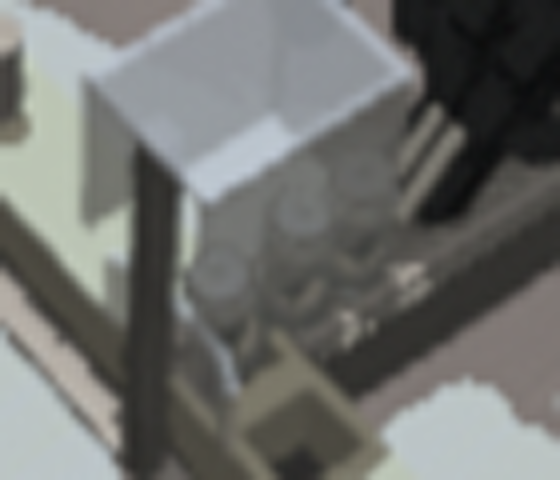

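Run:
```python
from h import *
c=ctrl.camera("scene")
for p in ([0,0,62],[0,0,58],[2.5,0,97],[-23,0,97],[-46,0,97],[0,0,80]): print(p,proj(c,fromL(p)),(proj(c,fromL(p))-[310,200])*8)
P=toL(pts(c))
for u,v in ((337,233),(338,234),(338,236),(336,234),(347,224),(347,226)): print(u,v,P[v,u])
t=ctrl.camera("top"); print(proj(t,fromL([0,0,62])))
```

```text
[0, 0, 62] [[337.6435 238.7648]] [[221.1482 310.118 ]]
[0, 0, 58] [[337.5617 239.6983]] [[220.4935 317.5864]]
[2.5, 0, 97] [[337.4984 230.8718]] [[219.9874 246.9747]]
[-23, 0, 97] [[346.4585 225.1194]] [[291.6678 200.9553]]
[-46, 0, 97] [[354.3771 220.036 ]] [[355.0169 160.2879]]
[0, 0, 80] [[338.0192 234.4799]] [[224.1533 275.839 ]]
337 233 [ 27.1653  25.7346 143.2369]
338 234 [ 23.7929  25.363  135.8511]
338 236 [ 22.5649  24.577  126.0102]
336 234 [ 29.6634  25.6875 141.7209]
347 224 [  1.1492  25.3952 152.7393]
347 226 [  0.2761  25.2005 144.3655]
[[335.1052 167.0246]]
```

Tube1's top appears at about z = 85, so it is still leaning and has not dropped. I continue a few mm.

Call:
jog_arm(
  series=[
    [[-0.41,0,0.29,0,0,0,0],[-0.41,0,0.29,0,0,0,0],[-0.41,0,0.29,0,0,0,0],[-0.41,0,0.29,0,0,0,0],[-0.41,0,0.29,0,0,0,0],[-0.41,0,0.29,0,0,0,0],[0,0,0,0,0,0,0],[0,0,0,0,0,0,0],[0,0,0,0,0,0,0],[0,0,0,0,0,0,0]],
  ],
)

```text
time_s: 18.65
eef_pos: [0.6875, 0.0795, 0.0564]
eef_rot: [0.198, 0.712, 0.635, -0.223]
wrist_force: [-0.2, -0.2, -0.4]
opening: 0.003
grasp_force: 0.0
```

Run:
```python
from h import *
plan([-66,0,57],tilt(.61)); c=snap("scene",(310,380,200,260),"a4",8); t=ctrl.camera("top")
a=cv2.imread("pics/a3.png"); b=cv2.imread("pics/a4.png"); print("diff",np.abs(a.astype(int)-b)[220:360,180:260].mean())
cv2.imwrite("pics/a4.png",np.hstack([b[:,:400],cv2.resize(t["frame"][140:190,300:350],(400,480) ,interpolation=cv2.INTER_CUBIC)]))
```

```text
at [-64.2817  -0.1769  56.3542] shift [ 1.   0.2 -1.5] rotvec [ 0.0003 -0.0045  0.0004] F [ 0.2 -0.2 -0.4] q [ 0.1948  0.8079  1.2056 -0.5859  1.3737  0.4994]
diff 14.31264880952381
```

View pics/a4.png

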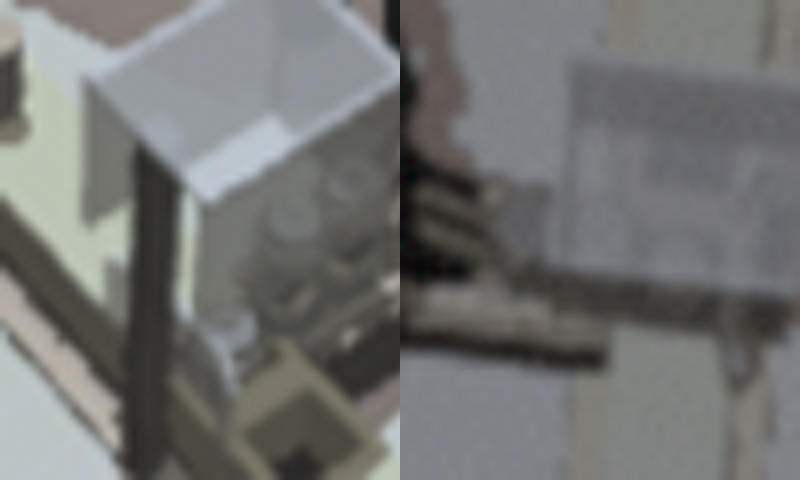

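Tube1 has dropped: its top is at crop (228,328), against a predicted (228,320). Tube2 (295,215) and tube3 (350,180) are still standing. I retract and go back to the handle.

Call:
jog_arm(
  series=[
    [[0,0,-10,0,0,0,0],[0,0,-40,0,0,0,0],[0,0,-45,0,0,0,0],[0,0,-45,0,0,0,0],[0,0,-45,0,0,0,0],[0,0,0,0,0.122,0,40],[0,0,0,0,0.122,0,40],[0,0,0,0,0.122,0,40],[0,0,0,0,0.122,0,40],[0,0,0,0,0.122,0,40]],
  ],
)

```text
time_s: 19.75
eef_pos: [0.6999, 0.1849, 0.2106]
eef_rot: [-0.002, 0.746, 0.666, 0.005]
wrist_force: [-0.4, -0.6, -0.5]
opening: 0.467
grasp_force: 0.0
```

Run:
```python
from h import *
plan([0,-110.5,210],C)
```

```text
at [-170.4415    0.1465  210.6269] shift [-170.3 -110.9   -1.4] rotvec [ 0.003  -0.0098  0.0015] F [ 0.6 -0.3 -0.5] q [0.0908 0.5188 1.208  0.0091 1.4098 0.2024]
```

Call:
jog_arm(
  series=[
    [[-34,-22.2,0,0,-0.0098,0,40],[-34,-22.2,0,0,0,0,40],[-34,-22.2,0,0,0,0,40],[-34,-22.2,0,0,0,0,40],[-34,-22.2,0,0,0,0,40],[0,0,25,0,0,0,40],[0,0,25,0,0,0,40],[0,0,25,0,0,0,40],[0,0,25,0,0,0,40],[0,0,0,0,0,0,40]],
  ],
)

```text
time_s: 20.75
eef_pos: [0.5672, 0.0279, 0.1062]
eef_rot: [-0.001, 0.746, 0.666, -0.004]
wrist_force: [0.7, 0.6, -0.6]
opening: 0.47
grasp_force: 0.0
```

Run:
```python
from h import *
plan([0,-110.5,54],C)
```

```text
at [   0.733  -113.7416  106.2207] shift [ 1.   3.6 52.2] rotvec [-0.0062  0.0051  0.001 ] F [-0.6  0.6 -0.6] q [-0.1568  0.3129  1.7183 -0.0059  1.1164 -0.0406]
```

Call:
jog_arm(
  series=[
    [[1,3.6,10,-0.006,0.005,0,40],[0,0,15,0,0,0,40],[0,0,15,0,0,0,40],[0,0,12,0,0,0,40],[0,0,0,0,0,0,30],[0,0,0,0,0,0,20],[0,0,0,0,0,0,10],[0,0,0,0,0,0,0],[0,0,0,0,0,0,0],[0,0,0,0,0,0,0]],
  ],
)

```text
time_s: 21.75
eef_pos: [0.5734, 0.0279, 0.057]
eef_rot: [0.002, 0.746, 0.666, 0.002]
wrist_force: [-1.5, 0.7, -2.4]
opening: 0.159
grasp_force: 58.6
```

Run:
```python
from h import *
plan([0,-146.8,54],C)
```

```text
at [   0.0094 -107.6196   56.9697] shift [  0.  -39.2   2.8] rotvec [0.0054 0.0003 0.0006] F [-0.6 -1.6 -2.4] q [-0.158   0.3909  1.7322 -0.      1.0132 -0.0441]
```

```bash
cat >> h.py <<'E'
def bar(c):
    P=toL(pts(c)); X,Y,Z=P[...,0],P[...,1],P[...,2]; m=(abs(X)<17)&(Y<170)&(Y>30)&(Z>41)&(Z<47); print("far end",np.percentile(Y[m],[2,50,98]),"d~",17+123.2-np.percentile(Y[m],98))
    m=(abs(X)<20)&(Y>-200)&(Y<-80)&(Z>76)&(Z<84);print("handle",m.sum(),np.percentile(Y[m],[2,50,98]) if m.sum() else "")
E
python3 - <<'E'
from h import *
plan([0,-146.8,54],C)
bar(ctrl.camera("scene")); plan([0,-146.8,54],C); bar(ctrl.camera("top"))
E
```

```text
at [   0.0094 -107.6196   56.9697] shift [  0.  -39.2   2.8] rotvec [0.0054 0.0003 0.0006] F [-0.6 -1.6 -2.4] q [-0.158   0.3909  1.7322 -0.      1.0132 -0.0441]
far end [ 38.013   88.8482 125.9389] d~ 14.261063808916958
handle 28 [-117.3691  -96.3628  -85.8313]
at [   0.0121 -107.6203   56.9681] shift [  0.  -39.2   2.8] rotvec [0.0054 0.0003 0.0006] F [ 0.2 -1.9 -3.3] q [-0.1581  0.3909  1.7321 -0.      1.0132 -0.0441]
far end [ 57.4093  90.4235 124.3568] d~ 15.84323110724445
handle 0
```

Call:
jog_arm(
  series=[
    [[0,-2,0,0,0,0,0],[0,-4,0,0,0,0,0],[0,-5,0,0,0,0,0],[0,-5,0,0,0,0,0],[0,-5,0,0,0,0,0],[0,-5,0,0,0,0,0],[0,-5,0,0,0,0,0],[0,-4,0,0,0,0,0],[0,-3,0,0,0,0,0],[0,0,0,0,0,0,0]],
  ],
)

```text
time_s: 22.85
eef_pos: [0.5353, 0.0322, 0.0569]
eef_rot: [0.002, 0.746, 0.666, 0.002]
wrist_force: [-0.4, 1.0, -0.8]
opening: 0.16
grasp_force: 59.4
```

Run:
```python
from h import *
plan([0,-146.8,54],C); bar(ctrl.camera("scene")); plan([0,-146.8,54],C)
```

```text
at [   0.0348 -145.9561   56.9472] shift [ 0.  -0.9  2.9] rotvec [0.0051 0.0003 0.0007] F [-1.  -0.5 -0.8] q [-0.1612  0.3204  1.8303 -0.0001  0.9858 -0.0473]
far end [30.96   60.7416 88.442 ] d~ 51.75800181082356
handle 25 [-160.8732 -149.5036 -123.1718]
at [   0.0349 -145.9468   56.9449] shift [ 0.  -0.9  2.9] rotvec [0.0047 0.0003 0.0007] F [-0.6 -3.3 -0.3] q [-0.1613  0.3207  1.83   -0.0001  0.9862 -0.0473]
```

Nudge 0.9 mm, release, rise.

Call:
jog_arm(
  series=[
    [[0,-0.9,0,0,0,0,0],[0,0,0,0,0,0,0],[0,0,0,0,0,0,0],[0,0,0,0,0,0,40],[0,0,0,0,0,0,40],[0,0,0,0,0,0,40],[0,0,-10,0,0,0,40],[0,0,-30,0,0,0,40],[0,0,-30,0,0,0,40],[0,0,-30,0,0,0,40]],
  ],
)

```text
time_s: 23.9
eef_pos: [0.5344, 0.0323, 0.1587]
eef_rot: [0.003, 0.746, 0.666, 0.002]
wrist_force: [0.4, -0.4, -0.2]
opening: 0.473
grasp_force: 0.0
```

Run:
```python
from h import *
c=snap("scene",(280,400,180,300),"a5",5);bar(c); t=ctrl.camera("top");bar(t);tubes(t)
cv2.imwrite("pics/a5.png",np.hstack([cv2.imread("pics/a5.png")[:500,:500],cv2.resize(t["frame"][120:240,280:340],(250,500),interpolation=cv2.INTER_CUBIC)]))
plan([-130,0,230],C)
```

```text
far end [31.4253 59.9907 87.9061] d~ 52.29387025856455
handle 32 [-150.9999 -143.0532 -136.6924]
far end [56.162  71.4038 85.9274] d~ 54.27259136703741
handle 0 
top@ [315. 163.] 55 [-54.3 -46.7 -39.8] [-10.3  -1.8   8.4]
at [   0.1402 -143.3718  162.521 ] shift [130.  144.5 -65.3] rotvec [0.0156 0.0008 0.0007] F [0.3 0.7 0.8] q [-0.1612  0.1632  1.7745 -0.0001  1.1883 -0.0474]
```

View pics/a5.png

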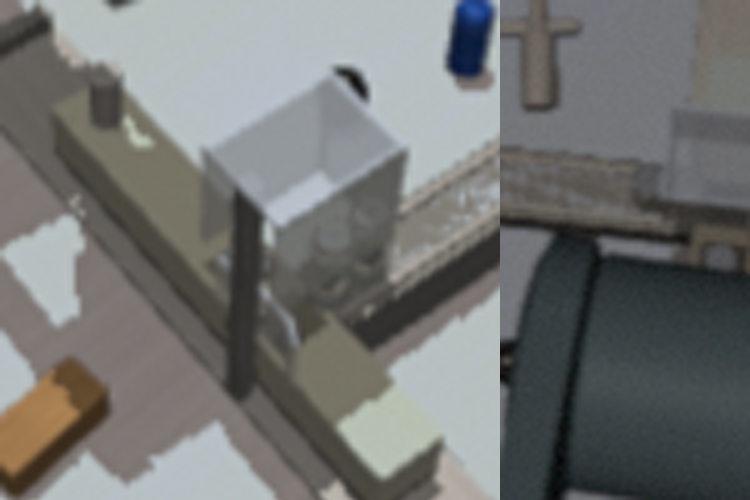

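The picture shows tube1 sitting in pocket_in (composite (725,258)), with tubes 2 and 3 still standing under the shield and pocket_out under the drop place. Back behind the row.

Call:
jog_arm(
  series=[
    [[0,0,-33,0.0156,0,0,0],[0,0,-33,0,0,0,0],[25,36,0,0,0,0,0],[25,36,0,0,0,0,0],[25,36,0,0,0,0,0],[25,36,0,0,0,0,0],[0,0,0,0,-0.14,0,0],[0,0,0,0,-0.14,0,0],[0,0,0,0,-0.14,0,0],[0,0,0,0,-0.14,0,0]],
  ],
)

```text
time_s: 25.0
eef_pos: [0.6894, 0.1157, 0.2224]
eef_rot: [0.183, 0.716, 0.64, -0.211]
wrist_force: [0.8, -0.3, 0.3]
opening: 0.003
grasp_force: 0.0
```

Call:
jog_arm(
  series=[
    [[0,0,0,0,-0.05,0,0],[8,0,11.5,0,0,0,0],[8,0,11.5,0,0,0,0],[8,0,11.5,0,0,0,0],[8,0,11.5,0,0,0,0],[8,0,11.5,0,0,0,0],[8,0,11.5,0,0,0,0],[8,0,11.5,0,0,0,0],[8,0,11.5,0,0,0,0],[0,0,0,0,0,0,0]],
  ],
)

```text
time_s: 26.0
eef_pos: [0.6863, 0.1149, 0.106]
eef_rot: [0.195, 0.71, 0.636, -0.229]
wrist_force: [-0.4, 0.6, -0.4]
opening: -0.002
grasp_force: 0.0
```

Run:
```python
from h import *
ctrl.camera("wrist");ctrl.camera("wrist"); plan([-95,0,56.4],tilt(.61))
```

```text
at [-99.7387  -3.9478 108.9229] shift [26.2  4.5 45.7] rotvec [-0.008   0.0007  0.0064] F [-0.2 -0.  -0.3] q [ 0.2415  0.7763  1.1426 -0.5664  1.4862  0.4781]
```

Call:
jog_arm(
  series=[
    [[5,0.75,7.2,-0.008,0,0.006,0],[5,0.75,7.2,0,0,0,0],[5,0.75,7.2,0,0,0,0],[5,0.75,7.2,0,0,0,0],[5,0.75,7.1,0,0,0,0],[5,0.75,7,0,0,0,0],[-3.3,0,2.3,0,0,0,0],[-3.3,0,2.3,0,0,0,0],[-3.3,0,2.3,0,0,0,0],[0,0,0,0,0,0,0]],
  ],
)

```text
time_s: 27.1
eef_pos: [0.6913, 0.1019, 0.0577]
eef_rot: [0.2, 0.712, 0.634, -0.224]
wrist_force: [0.0, 0.3, -0.1]
opening: 0.0
grasp_force: 0.0
```

Run:
```python
from h import *
plan([-65,0,56.4],tilt(.61)); tubes(ctrl.camera("top")); plan([-65,0,56.4],tilt(.61))
```

```text
at [-86.9633   1.0244  57.738 ] shift [-17.2  -1.   13.7] rotvec [ 0.0008  0.0002 -0.0012] F [-0.3  0.  -0.1] q [ 0.2246  0.8306  1.1647 -0.5801  1.4055  0.5146]
top@ [292. 160.] 63 [-120.5  -99.4  -92.6] [-14.8   2.2  12.9]
top@ [315. 163.] 56 [-54.  -46.3 -39.7] [-10.7  -1.9   8. ]
at [-87.2923   1.0005  57.7181] shift [-17.5  -1.   13.9] rotvec [ 0.0009  0.     -0.0011] F [-0.6 -0.5  0. ] q [ 0.2249  0.8308  1.1645 -0.5799  1.4056  0.5147]
```

Call:
jog_arm(
  series=[
    [[-1.75,-0.1,1.39,0,0,0,0],[-1.75,-0.1,1.39,0,0,0,0],[-1.75,-0.1,1.39,0,0,0,0],[-1.75,-0.1,1.39,0,0,0,0],[-1.75,-0.1,1.39,0,0,0,0],[-1.75,-0.1,1.39,0,0,0,0],[-1.75,-0.1,1.39,0,0,0,0],[-1.75,-0.1,1.39,0,0,0,0],[-1.75,-0.1,1.39,0,0,0,0],[-1.75,-0.1,1.39,0,0,0,0]],
  ],
)

```text
time_s: 28.15
eef_pos: [0.6873, 0.0804, 0.0556]
eef_rot: [0.2, 0.712, 0.635, -0.224]
wrist_force: [0.2, -0.3, 0.9]
opening: 0.002
grasp_force: 0.0
```

Call:
jog_arm(
  series=[
    [[-1.23,0,0.86,0,0,0,0],[-1.23,0,0.86,0,0,0,0],[-1.23,0,0.86,0,0,0,0],[-1.23,0,0.86,0,0,0,0],[-1.23,0,0.86,0,0,0,0],[-1.23,0,0.86,0,0,0,0],[-1.23,0,0.86,0,0,0,0],[-1.23,0,0.86,0,0,0,0],[-1.23,0,0.86,0,0,0,0],[-1.23,0,0.86,0,0,0,0]],
  ],
)

```text
time_s: 29.15
eef_pos: [0.6857, 0.0656, 0.0556]
eef_rot: [0.2, 0.712, 0.635, -0.224]
wrist_force: [-0.5, -0.4, 1.0]
opening: 0.003
grasp_force: 0.1
```

Run:
```python
from h import *
plan([-43,0,56.4],tilt(.61))
```

```text
at [-50.2792  -0.3581  55.6467] shift [-6.4  0.4  3.6] rotvec [ 0.0005  0.0003 -0.0001] F [ 0.5 -0.5  1. ] q [ 0.1785  0.7987  1.2253 -0.596   1.3588  0.4943]
```

Call:
jog_arm(
  series=[
    [[-0.62,0,0.41,0,0,0,0],[-0.62,0,0.41,0,0,0,0],[-0.62,0,0.41,0,0,0,0],[-0.62,0,0.41,0,0,0,0],[-0.62,0,0.41,0,0,0,0],[-0.62,0,0.41,0,0,0,0],[-0.62,0,0.41,0,0,0,0],[-0.41,0,0.29,0,0,0,0],[-0.41,0,0.29,0,0,0,0],[-0.41,0,0.29,0,0,0,0]],
  ],
)

```text
time_s: 30.15
eef_pos: [0.6849, 0.059, 0.0557]
eef_rot: [0.2, 0.712, 0.635, -0.224]
wrist_force: [-0.5, 0.0, -0.2]
opening: 0.004
grasp_force: 0.1
```

Run:
```python
from h import *
plan([-42.3,0,56.4],tilt(.61)); c=snap("scene",(310,380,200,260),"a6",8);plan([-42.3,0,56.4],tilt(.61))
```

```text
at [-43.5953  -0.3739  55.7386] shift [-1.4  0.4  0.2] rotvec [ 0.0004  0.0003 -0.0001] F [ 0.1 -0.5 -0.2] q [ 0.1698  0.7931  1.2348 -0.5989  1.3513  0.49  ]
at [-43.5665  -0.3774  55.7342] shift [-1.4  0.4  0.2] rotvec [ 0.0004  0.0003 -0.0001] F [ 0.2 -0.6 -0.6] q [ 0.1698  0.7931  1.2348 -0.5989  1.3513  0.49  ]
```

View pics/a6.png

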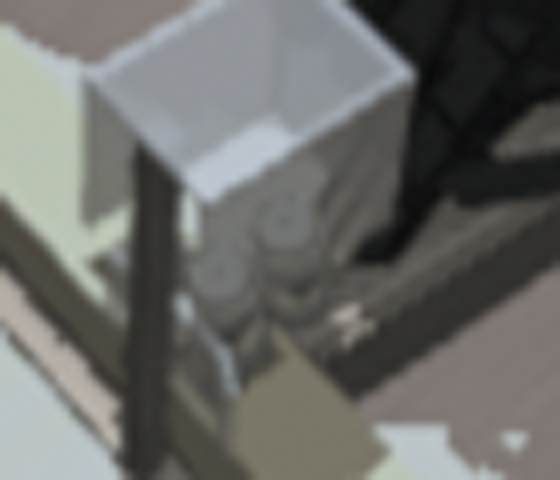

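Tube2's top at crop (222,275) is still leaning, not down (a dropped tube shows at about (228,328)). One or two mm more.

Call:
jog_arm(
  series=[
    [[-0.33,0,0.23,0,0,0,0],[-0.33,0,0.23,0,0,0,0],[-0.33,0,0.23,0,0,0,0],[-0.33,0,0.23,0,0,0,0],[0,0,0,0,0,0,0],[0,0,0,0,0,0,0],[0,0,0,0,0,0,0],[0,0,0,0,0,0,0],[0,0,0,0,0,0,0],[0,0,0,0,0,0,0]],
  ],
)

```text
time_s: 31.2
eef_pos: [0.6847, 0.0574, 0.0558]
eef_rot: [0.2, 0.712, 0.635, -0.224]
wrist_force: [0.7, -0.3, -0.2]
opening: 0.0
grasp_force: 0.3
```

Run:
```python
from h import *
c=snap("scene",(310,380,200,260),"a7",8);plan([-42.3,0,56.4],tilt(.61))
g=lambda n:cv2.imread(f"pics/{n}.png",0).astype(int)
for n in("a3","a4_full","a6"):
    try: print(n,np.abs(g(n)-g("a7"))[240:360,190:260].mean())
    except Exception as e: pass
a4=g("a4")[:,:400]; print("a4",np.abs(a4-g("a7")[:,:400])[240:360,190:260].mean())
```

```text
at [-42.0764  -0.3973  55.7294] shift [-0.2  0.4 -0.7] rotvec [ 0.0004  0.0003 -0.    ] F [-1.  -0.3  0.1] q [ 0.1679  0.7918  1.237  -0.5996  1.3495  0.489 ]
a3 2.969880952380952
a6 1.8066666666666666
a4 16.106428571428573[ WARN:0@0.489] global loadsave.cpp:275 findDecoder imread_('pics/a4_full.png'): can't open/read file: check file path/integrity
```

Call:
jog_arm(
  series=[
    [[-0.33,0,0.23,0,0,0,0],[-0.33,0,0.23,0,0,0,0],[-0.33,0,0.23,0,0,0,0],[0,0,0,0,0,0,0],[0,0,0,0,0,0,0],[0,0,0,0,0,0,0],[0,0,0,0,0,0,0],[0,0,0,0,0,0,0],[0,0,0,0,0,0,0],[0,0,0,0,0,0,0]],
  ],
)

```text
time_s: 32.25
eef_pos: [0.6846, 0.0562, 0.0557]
eef_rot: [0.2, 0.712, 0.635, -0.224]
wrist_force: [0.4, 0.6, 0.0]
opening: 0.002
grasp_force: 0.0
```

```bash
cat >> h.py <<'E'
def dropped(name):
    snap("scene",(310,380,200,260),name,8); g=lambda n:cv2.imread(f"pics/{n}.png",0).astype(int)[240:360,190:260]
    for n in("a3","a6","a4"): print(n,np.abs(g(n)-g(name)).mean())
E
python3 - <<'E'
from h import *
dropped("a8");plan([-42.3,0,56.4],tilt(.61))
E
```

```text
a3 15.155119047619047
a6 13.919285714285714
a4 7.908095238095238
at [-40.8794  -0.3704  55.7497] shift [ 0.8  0.4 -1.3] rotvec [ 0.0005  0.0003 -0.    ] F [ 0.1 -0.5  1.1] q [ 0.1663  0.7909  1.2387 -0.6001  1.3481  0.4882]
```

View pics/a8.png

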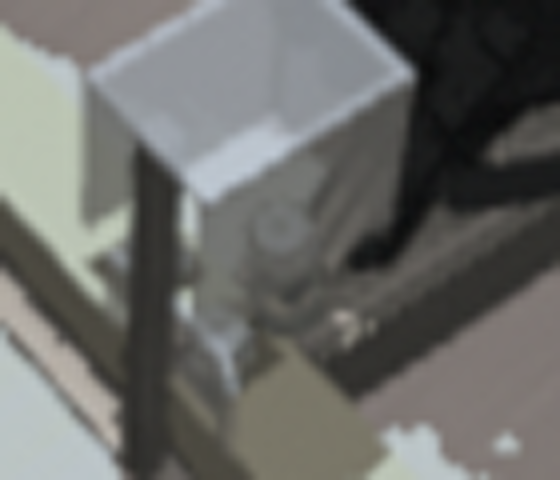

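Call:
jog_arm(
  series=[
    [[0,0,-5,0,0,0,0],[0,0,-25,0,0,0,0],[0,0,-40,0,0,0,0],[0,0,-45,0,0,0,0],[0,0,-45,0,0,0,0],[0,0,-45,0,0,0,40],[0,0,0,0,0.14,0,40],[0,0,0,0,0.14,0,40],[0,0,0,0,0.14,0,40],[0,0,0,0,0.14,0,40]],
  ],
)

```text
time_s: 33.3
eef_pos: [0.6985, 0.1739, 0.2258]
eef_rot: [0.016, 0.746, 0.666, -0.015]
wrist_force: [0.6, -0.3, 0.8]
opening: 0.471
grasp_force: 0.0
```

Run:
```python
from h import *
t=ctrl.camera("top");bar(t);tubes(t);c=ctrl.camera("scene");bar(c);plan([0,-146.8,210],C)
P=toL(pts(t)); X,Y,Z=P[...,0],P[...,1],P[...,2]; m=(abs(X)<12)&(abs(Y+36)<12)&(Z>52)&(Z<75);print("tube1",m.sum(),np.median(P[m],0) if m.any() else "")
```

```text
far end [56.6612 71.7691 86.6275] d~ 53.57245162130093
handle 34 [-152.8273 -146.4642 -139.6731]
far end [31.1943 60.3958 87.8539] d~ 52.34605109594504
handle 31 [-151.9145 -143.0158 -136.3118]
at [-155.0189    0.679   225.8168] shift [-154.7 -146.8   22.9] rotvec [ 0.0029  0.0482 -0.0045] F [ 0.2  0.1 -0.5] q [ 0.0949  0.5121  1.1878 -0.0481  1.4491  0.2199]
tube1 59 [ -1.9225 -35.4538  57.0028]
```

Tube2 has dropped (its top is low, at crop (215,340)) and tube3 (280,225) stands upright. Now the final draw.

Call:
jog_arm(
  series=[
    [[0,0,0,0,0.048,-0.004,40],[-25.8,-24.5,0,0,0,0,40],[-25.8,-24.5,0,0,0,0,40],[-25.8,-24.5,0,0,0,0,40],[-25.8,-24.5,0,0,0,0,40],[-25.8,-24.5,0,0,0,0,40],[-25.8,-24.5,0,0,0,0,40],[0,0,30,0,0,0,40],[0,0,30,0,0,0,40],[0,0,10,0,0,0,40]],
  ],
)

```text
time_s: 34.4
eef_pos: [0.5326, 0.0357, 0.1513]
eef_rot: [-0.001, 0.745, 0.668, -0.003]
wrist_force: [-1.1, 0.2, 0.2]
opening: 0.467
grasp_force: 0.0
```

Run:
```python
from h import *
for i in range(4): ctrl.camera("wrist")
plan([0,-146.3,54],C)
```

```text
at [  -3.1809 -146.0923  154.9785] shift [ -2.9  -0.3 101. ] rotvec [0.0009 0.0031 0.0054] F [-0.5 -0.2  1.2] q [-0.1533  0.1784  1.7736 -0.0033  1.1886 -0.0429]
```

Call:
jog_arm(
  series=[
    [[-2.9,0,20,0,0.003,0.005,40],[0,0,20,0,0,0,40],[0,0,20,0,0,0,40],[0,0,20,0,0,0,40],[0,0,12,0,0,0,40],[0,0,7,0,0,0,40],[0,0,0,0,0,0,40],[0,0,0,0,0,0,30],[0,0,0,0,0,0,25],[0,0,0,0,0,0,20]],
  ],
)

```text
time_s: 35.6
eef_pos: [0.5351, 0.0321, 0.0559]
eef_rot: [0.0, 0.747, 0.665, 0.001]
wrist_force: [-0.1, -0.7, 0.7]
opening: 0.235
grasp_force: 0.0
```

Call:
jog_arm(
  series=[
    [[0,0,0,0,0,0,15],[0,0,0,0,0,0,5],[0,0,0,0,0,0,0],[0,0,0,0,0,0,0],[0,-1,0,0,0,0,0],[0,-2,0,0,0,0,0],[0,-3,0,0,0,0,0],[0,-3,0,0,0,0,0],[0,-3,0,0,0,0,0],[0,-3,0,0,0,0,0]],
  ],
)

```text
time_s: 36.6
eef_pos: [0.5206, 0.0338, 0.056]
eef_rot: [0.001, 0.747, 0.665, 0.001]
wrist_force: [2.3, -0.3, 6.6]
opening: 0.162
grasp_force: 58.8
```

Call:
jog_arm(
  series=[
    [[0,-3,0,0,0,0,0],[0,-3,0,0,0,0,0],[0,-4,0,0,0,0,0],[0,-4,0,0,0,0,0],[0,-4,0,0,0,0,0],[0,-4,0,0,0,0,0],[0,-4,0,0,0,0,0],[0,-3,0,0,0,0,0],[0,-3,0,0,0,0,0],[0,-3,0,0,0,0,0]],
  ],
)

```text
time_s: 37.6
eef_pos: [0.4859, 0.0378, 0.0559]
eef_rot: [0.001, 0.747, 0.665, 0.001]
wrist_force: [1.9, -0.2, 6.7]
opening: 0.167
grasp_force: 59.0
```

```bash
cat >> h.py <<'E'
def low(t):
    P=toL(pts(t)); X,Y,Z=P[...,0],P[...,1],P[...,2]
    m=((abs(X)<14)&(Y<-20)&(Y>-120)&(Z>50)&(Z<75)).astype(np.uint8); k,l,s,ce=cv2.connectedComponentsWithStats(m)
    for i in range(1,k):
        if s[i,4]>10: print("low",s[i,4],np.median(P[l==i],0))
E
python3 - <<'E'
from h import *
t=ctrl.camera("top");tubes(t);low(t);ctrl.camera("wrist");plan([0,-208.8,54],C); bar(ctrl.camera("scene"))
E
```

```text
low 66 [  2.0977 -50.3486  55.9917]
low 64 [ -1.8385 -84.8816  57.9365]
at [   0.1617 -196.1647   55.9209] shift [  0.2 -12.6   1.9] rotvec [ 0.0021 -0.0005 -0.0007] F [-0.1 -0.3  8.9] q [-0.1669  0.229   1.9532  0.0007  0.9573 -0.0521]
far end [30.5217 34.5384 38.7562] d~ 101.44381534515989
handle 14 [-198.5534 -179.6871 -173.0583]
```

Both tubes show in the pockets, tops at z ≈ 57. 12.6 mm remains to the stop.

Call:
jog_arm(
  series=[
    [[0,-3,0,0,0,0,0],[0,-3,0,0,0,0,0],[0,-2,0,0,0,0,0],[0,-2,0,0,0,0,0],[0,-1,0,0,0,0,0],[0,-0.5,0,0,0,0,0],[0,-0.5,0,0,0,0,0],[0,-0.5,0,0,0,0,0],[0,-0.5,0,0,0,0,0],[0,0,0,0,0,0,0]],
  ],
)

```text
time_s: 38.75
eef_pos: [0.473, 0.0393, 0.0559]
eef_rot: [0.001, 0.747, 0.665, 0.001]
wrist_force: [2.3, -0.2, 7.5]
opening: 0.165
grasp_force: 59.1
```

Call:
jog_arm(
  series=[
    [[0,-0.5,0,0,0,0,0],[0,-0.5,0,0,0,0,0],[0,0,0,0,0,0,0],[0,0,0,0,0,0,0],[0,0,0,0,0,0,0],[0,0,0,0,0,0,0],[0,0,0,0,0,0,0],[0,0,0,0,0,0,0],[0,0,0,0,0,0,0],[0,0,0,0,0,0,0]],
  ],
)

```text
time_s: 39.75
eef_pos: [0.4727, 0.0393, 0.0559]
eef_rot: [0.001, 0.747, 0.665, 0.002]
wrist_force: [5.8, 0.1, 4.3]
opening: 0.163
grasp_force: 58.8
```

Run:
```python
from h import *
plan([0,-208.8,54],C)
```

```text
at [   0.1638 -208.9006   55.9422] shift [0.2 0.1 1.9] rotvec [ 0.0045 -0.0006 -0.001 ] F [-0.8  5.8  4.3] q [-0.1686  0.2028  1.986   0.0011  0.9484 -0.0537]
```

Call:
jog_arm(
  series=[
    [[0,-0.5,0,0,0,0,0],[0,0,0,0,0,0,0],[0,0,0,0,0,0,20],[0,0,0,0,0,0,30],[0,0,0,0,0,0,40],[0,0,0,0,0,0,40],[0,0,0,0,0,0,40],[0,0,-10,0,0,0,40],[0,0,-30,0,0,0,40],[0,0,-30,0,0,0,40]],
  ],
)

```text
time_s: 40.75
eef_pos: [0.4696, 0.0397, 0.1259]
eef_rot: [-0.001, 0.747, 0.665, -0.0]
wrist_force: [0.5, 0.6, 1.0]
opening: 0.468
grasp_force: 0.0
```

Call:
jog_arm(
  series=[
    [[0,0,-30,0,0,0,40],[0,0,-30,0,0,0,40],[0,-20,-10,0,0,0,40],[0,-20,0,0,0,0,40],[0,-20,0,0,0,0,40],[0,0,0,0,0,0,40],[0,0,0,0,0,0,40],[0,0,0,0,0,0,40],[0,0,0,0,0,0,40],[0,0,0,0,0,0,40]],
  ],
)

```text
time_s: 41.75
eef_pos: [0.4111, 0.0464, 0.1949]
eef_rot: [-0.0, 0.747, 0.665, 0.0]
wrist_force: [0.3, 1.4, -0.4]
opening: 0.473
grasp_force: 0.0
```

Run:
```python
from h import *
t=ctrl.camera("top");low(t);bar(t);s=ctrl.camera("scene");low(s);bar(s)
for n,c in(("top",t),("scene",s)):
    P=toL(pts(c));X,Y,Z=P[...,0],P[...,1],P[...,2]
    m=(abs(X)<20)&(Y>-240)&(Y<-180)&(Z>76)&(Z<84);print(n,"handle",m.sum(),np.median(Y[m]) if m.any() else"")
    m=(X>-40)&(X<-15)&(abs(Y)<14)&(Z>50)&(Z<99);print(n,"tube3",m.sum(),np.percentile(P[m],[3,50,97],axis=0) if m.any() else "")
    P0=pts(np.load(f"pics/{n}0.npy",allow_pickle=True).item()); w=pts(c)
    for nm,p in dict(saver=(.591,.145),puller=(.77,.129),c1=(.632,-.095),c2=(.732,-.12),orange=(.71,.222),blue=(.616,.217)).items():
        f=lambda Q:(np.hypot(Q[...,0]-p[0],Q[...,1]-p[1])<.035)&(Q[...,2]>.01)
        print(nm,np.round(w[f(w)].mean(0)-P0[f(P0)].mean(0),4),end=" ")
    print()
```

```text
low 65 [  1.9522 -63.6615  56.7672]
low 65 [ -2.0485 -98.1416  56.8437]Traceback (most recent call last):
  File "<stdin>", line 2, in <module>
  File "h.py", line 44, in bar
    P=toL(pts(c)); X,Y,Z=P[...,0],P[...,1],P[...,2]; m=(abs(X)<17)&(Y<170)&(Y>30)&(Z>41)&(Z<47); print("far end",np.percentile(Y[m],[2,50,98]),"d~",17+123.2-np.percentile(Y[m],98))
                                                                                                                 ~~~~~~~~~~~~~^^^^^^^^^^^^^^^^
    return _quantile_unchecked(
        a, q, axis, out, overwrite_input, method, keepdims, weights)
    return _ureduce(a,
                    func=_quantile_ureduce_func,
    ...<5 lines>...
                    overwrite_input=overwrite_input,
                    method=method)
    r = func(a, **kwargs)
    result = _quantile(arr,
                       quantiles=q,
    ...<2 lines>...
                       out=out,
                       weights=wgt)
    slices_having_nans = np.isnan(arr[-1, ...])
                                  ~~~^^^^^^^^^
IndexError: index -1 is out of bounds for axis 0 with size 0
```

Run:
```python
from h import *
for n in("top","scene"):
    c=ctrl.camera(n); w=pts(c); P=toL(w);X,Y,Z=P[...,0],P[...,1],P[...,2]
    m=(abs(X)<20)&(Y>-240)&(Y<-180)&(Z>76)&(Z<84);print(n,"handle",m.sum(),np.median(Y[m]) if m.any() else"")
    m=(X>-42)&(X<-15)&(abs(Y)<14)&(Z>50)&(Z<99);print(n,"tube3",m.sum(),np.percentile(P[m],[3,50,97],axis=0) if m.any() else "")
    P0=pts(np.load(f"pics/{n}0.npy",allow_pickle=True).item())
    for nm,p in dict(saver=(.591,.145),puller=(.77,.129),c1=(.632,-.095),c2=(.732,-.12),orange=(.71,.222),blue=(.616,.217)).items():
        f=lambda Q:(np.hypot(Q[...,0]-p[0],Q[...,1]-p[1])<.035)&(Q[...,2]>.01)&(Q[...,2]<.07)
        a,b=w[f(w)],P0[f(P0)]; print(nm,np.round(a.mean(0)-b.mean(0),4) if len(a) and len(b) else (len(a),len(b)),end=" ")
    print()
c=snap("scene",(310,380,200,260),"a9",8); g=lambda n:cv2.imread(f"pics/{n}.png",0).astype(int)[180:300,250:320]
r=cv2.matchTemplate(cv2.imread("pics/a9.png",0),cv2.imread("pics/a8.png",0)[190:290,245:315],cv2.TM_CCOEFF_NORMED); print("tube3 match (expect 245,190)",cv2.minMaxLoc(r)[1::2])
```

```text
top handle 2 -203.0512513738554
top tube3 0 
saver [-0.     -0.      0.0001] puller [-0.0005 -0.0002 -0.0001] c1 [ 0.     -0.0001 -0.0001] c2 [-0.0002  0.0001 -0.0002] orange [ 0.  0. -0.] blue [ 0.0002 -0.0002 -0.    ] 
scene handle 27 -206.329585986582
scene tube3 34 [[-31.2341   7.5939  50.8511]
 [-21.4169  10.7297  64.076 ]
 [-16.1684  12.1528  76.1163]]
saver [ 0.0001 -0.0001  0.0002] puller [-0.0007  0.      0.0002] c1 [-0.     -0.0002 -0.0002] c2 [0.     0.0001 0.0001] orange [ 0.     -0.     -0.0003] blue [ 0.0001  0.     -0.0004] 
tube3 match (expect 245,190) (0.8456321954727173, (256, 178))
```

Run:
```python
from h import *
P=toL(pts(ctrl.camera("scene")));X,Y,Z=P[...,0],P[...,1],P[...,2]
m=(X>-45)&(X<-8)&(abs(Y)<14)&(Z>50)&(Z<108)
for lo in range(50,100,8):
    k=m&(Z>=lo)&(Z<lo+8)
    if k.sum()>3:
        A=np.c_[2*X[k],2*Y[k],np.ones(k.sum())]; print(lo,k.sum(),X[k].min(),X[k].max(),Y[k].max())
```

```text
50 18 -27.513810797891242 -12.405291266760582 12.264020838935668
58 12 -28.072161660619827 -14.052822740575605 12.157623992713457
66 10 -30.823168412735967 -15.08815909736788 12.106360874442782
74 4 -29.92225943124715 -20.036313545853535 12.535066644032883
```

```bash
python3 -c "
from h import *
print(ctrl.hand_in())"
```

```text
the job is handed in; nothing more can be done
None
```

I handed the job in at about 42 s of the 69 s allowed: tube1 then tube2 dropped into the carriage pockets, the carriage is drawn out to its stop with the handle released, tube3 stands upright in the rail (its centre only about 1.5 mm behind the rail's end), and the loose items near the loader show no movement in the camera depth (the screwdriver and cleaner were not re-measured).

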